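# Seat a vial tray in the sprung reading dock and hold it home

## Task

Gently pick up the grey vial tray by its long sides, keeping it upright, set it down in the reading dock with its blue bevelled edge away from the metal fence and its end against the orange stop block, and let go of it. Then, with one diagonal push on the blue bevelled edge, press the tray fully home against the fence and the bed together (both brass spring parts pushed in flush), and finish while still holding it pressed there: do not let go. The tray is delicate: grip it with no more than about 40 newtons and press it with no more than about 40, and leave the bottle, the jar and the mouse alone.

Things in the scene. Friction and masses are not known exactly. Their poses are not given: they have to be found in the camera images.
- tray_center (a point): Centre (25 mm above the underside) of the loose vial tray: grey block 66 mm (its x) by 110 mm (its y) by 50 mm high, 0.25 to 0.45 kg; capped vials stand 9 mm above its top. z up; x points away from its blue bevelled edge. The +x long side is upright over all 50 mm, the -x one for the lower 38 mm, then bevelled. Grip it across x (66 mm)
- tray: The same vial tray; origin at the centre of its underside, axes as for tray_center
- push_edge: The tray's blue bevelled edge, fixed to it: all 110 mm of its -x upper edge, a flat face at 45 degrees looking to the tray's -x and up, 12 mm high and deep. Origin mid-face, 27 mm to -x of the tray's centre, 44 mm above its underside; axes as the tray's. A push square to this face drives the tray to +x and down
- seat (a point): Where the centre of the tray's underside lies when fully home in the fixed dock: on top of the grey bed, 12 mm above the bench. Axes: +x to the fence, +y to the stop block, z up; the tray's axes agree with these when home. At its start the tray's x is within 50 degrees of the dock's x
- lifter (a joint): Brass spring plate in the bed, 44 (x) by 76 mm, centred on the seat: how far it is pushed down, m. 0 at rest (5 mm above the bed), 0.005 flush with the bed. Starts to give at 6 N, 9 N when flush; it carries the tray alone without giving way
- strip (a joint): Brass spring strip in the fence, 80 mm long, 10 mm high, centred 10 mm above the bed: how far it is pushed in (to +x), m. 0 at rest (5 mm out of the fence), 0.005 flush with the fence. Starts to give at 2 N, 4 N when flush
- dock: The fixed dock; origin on the bench, 12 mm to -x of the seat, axes as the seat's. Aluminium fence: face 33 mm to +x of the seat, 18 mm high above the bed, 18 mm thick. Orange stop block: face 55 mm to +y of the seat, 32 mm high above the bed, 20 mm thick. Bed: 72 mm to -x, 65 mm to -y of the seat. All smooth: the tray slides easily. Seating takes a 45-degree push of 10 to 20 N
- amber_bottle: Bystander: brown bottle with red cap, 68 mm across, 130 mm high; origin at its foot. Do not move
- jar: Bystander: clear jar with white lid, 60 mm across, 75 mm high; origin at its foot. Do not move
- mouse: Bystander: white computer mouse, 100 by 58 by 30 mm; origin at its underside. Do not move
Not all that is in view belongs to the job. Of the things that look like the tray, take the one that is farthest to the robot's right at the start. What is shaped like the dock but brown is not meant.

How it is judged:
By the outcome, as a careful person would: the job done as asked, in the order asked, and still so for the second after the job is handed in, while the arm keeps its last pose, push and grip.
It also fails if it takes over 72 s, if anything falls off the work surface, if the arm or the gripper's body presses on something with over 40 N, if the wrist force passes 120 N, or if a joint passes its speed limit or range.

## Robot

A 6-joint arm with a two-finger parallel gripper is mounted at the origin on the work surface. World frame = base frame: x ahead of the robot, y to its left, z up, the work surface at z = 0. Lengths are in mm, angles in degrees, forces in N, time in s.
With the tool pointing down it reaches from about 350 to 850 mm from the base axis. Payload 8.1 kg.
Tool frame: the origin (TCP) lies midway between the tips of the shut fingers; the grasp point (between the pads) lies 19 mm behind it; x points along the fingers, y is the direction in which the jaws open and shut, and the axes are right-handed (so a half turn about x gives the same grasp; the last joint's range is limited). The gripper opens to 85 mm and grips with 20 to 120 N. Pads are 22 mm wide; open, the fingers measure 114 mm over their backs; the gripper's body (76 mm by 85 mm) begins 54 mm behind the grasp point. The pads swing forward as they close: fully open they stand 13 mm farther back than shut.
Start: joints at [-70.439, 7.471, 85.268, -0, 87.261, -4.893], TCP at [248.396, -546.173, 231.292] pointing down, gripper open.
Joint ranges: [-169.43, 169.43], [-51.17, 129.36], [1.28, 143.12], [-76.62, 256.62], [0, 156.53], [-152.29, 152.29]. Speed limits (degrees/s): [136.94, 136.94, 159.86, 180, 180, 180].

## Interface

Orientations are given as [roll, pitch, yaw] about the fixed x, y, z axes, in that order (R = Rz(yaw) Ry(pitch) Rx(roll)).
In Python, from bench import r gives the robot as it stands.
- The arm moves only by the tool move_arm, never from a script. Its argument "deltas" is a list of rows, each a list of 2 entries, a list of its own where there are three numbers: the shift along the tool's x, y, z in mm, then the turn about the tool's x in degrees. A call has 1 to 12 rows; each row is the pose to reach, as a shift and turn from the pose measured when the call began, along the tool's axes at that moment; what a row does not reach only later rows make up. A row lasts 1/8 s, in which the tool goes at most 62.5 mm and 10.7 degrees, less where a joint would pass 70% of its speed; a pose out of reach is approached as far as the arm can. A call with a gripper value outside its range is refused whole. "jaw" is the opening, from -1 (shut) to 1 (fully open), set as the call begins (left out, the last holds). The fingers move at their own pace and stop on an object; "squeeze" is the grip in N (left out, the last holds). Time passes only in rows, so rows that repeat a pose let the fingers close. It gives the time, the measured TCP pose, the force and the opening at its end, in the units of the state.
- r.sense(): the state, without advancing time (a new reading comes with each control period).
- r.snapshot(name): name is "scene" or "top" or "wrist"; returns (picture, depth): 480x640x3 uint8, red, green, blue; 480x640 float32, mm along the optical axis (not along the pixel's ray), 0 where there is no reading.
- r.get_calibration(name): a dict with "fovy" (degrees; the focal length in pixels is half the picture's height over the tangent of half this angle, whatever the lens; pixels are square), "cx", "cy" (the principal point, pixels), "position" and "attitude" of the camera in the world; the wrist camera has in their place "tool_from_camera" (4x4, takes a point from camera to tool coordinates, whose origin is the TCP and whose axes are the tool frame's). Camera axes: x right, y down, z forward; pixel columns grow to the right and rows downward; lengths in mm; the calibration is good to about 2 mm. A picture is of the moment at which its call begins: read the wrist's pose just before it. get_calibration takes no time and is no camera call.
- r.hand_in(): hands the job in, once; it reports no verdict.
The state is a dict: "time": time; "joint_pos": joint angles; "qd": joint speeds; "joint_efforts": joint torques, N m; "tool_pos": TCP position; "tcp_rot": TCP orientation; "ft_force": force on the tool from outside, world axes, zero at the start; "wrist_torque": the same for the moment, N m; "finger_gap": finger opening in mm.
Only numpy, scipy, OpenCV 4.12 (cv2) and the standard library are available. Lean on these libraries where they do the work, as an engineer would, in place of code of your own. Each camera call takes 0.05 s, during which the arm holds its last target. There are 200 camera calls.

## Working session

There is one attempt and no reset: what is moved stays moved. The work goes in short steps, Python scripts to look and compute and a tool call to move; the robot and the scene stay as the last step left them, time stands still between calls to the robot, and variables do not carry over. Pictures are saved under pics/ and viewed, about 8 in all and at most 12, crops included, and the job is handed in when it is done.

Besides the shell and the picture viewer there is one more tool, called after "Emit:" as a command line: name --argument value ..., lists and objects as JSON in quotes. move_arm: Moves the arm, as the interface text tells. Its arguments: {"type":"object","properties":{"deltas":{"type":"array","items":{"type":"array"}},"jaw":{"type":"number"},"squeeze":{"type":"number"}},"required":["deltas"]}

```bash
mkdir -p pics; ls; python3 - <<'E'
from bench import r
import cv2,numpy as np
print(r.sense())
ims=[]
for n in("scene","top"):
    p,d=r.snapshot(n); np.savez(f"pics/{n}0.npz",p=p,d=d)
    cv2.imwrite(f"pics/{n}0.png",p[:,:,::-1]); print(n,r.get_calibration(n))
print(r.get_calibration("wrist"))
E
```

```text
pics
{'time': 0.0, 'joint_pos': array([-7.04407672e+01,  7.51379646e+00,  8.53313690e+01,  1.00238758e-04,
        8.72619536e+01, -4.89523845e+00]), 'qd': array([ 0.01090225, -0.04167881, -0.03712732,  0.04012566, -0.1542946 ,
        0.07352671]), 'joint_efforts': array([ 9.36983160e-04, -5.69400036e+01, -5.00550056e+01, -1.88488621e-04,
        1.50173652e-02, -1.68577547e-06]), 'tool_pos': array([ 248.1920407 , -545.63908748,  230.23808659]), 'tcp_rot': array([-94.94878802,  89.89288088, 109.5056784 ]), 'ft_force': array([0.6670418 , 0.37105204, 0.20904835]), 'wrist_torque': array([0.0569145 , 0.0571871 , 0.03044688]), 'finger_gap': 85.40587313459997}
scene {'fovy': 44.108169722632184, 'cx': 316.18474475164066, 'cy': 247.46160969535214, 'position': array([1279.70595885,  162.25336563,  778.39876689]), 'attitude': array([-134.36368799,   -0.78402799,  101.97446751])}
top {'fovy': 56.888345559391524, 'cx': 313.96400126908975, 'cy': 244.5337062747163, 'position': array([461.23730958,  -1.05791201, 898.33630317]), 'attitude': array([-172.50315416,    0.59166236,  -88.79425623])}
{'fovy': 58.96662140268249, 'cx': 316.923537111433, 'cy': 237.60068606550226, 'tool_from_camera': array([[-9.41577405e-04, -2.64353469e-01,  9.64425402e-01,
        -1.42043561e+02],
       [ 9.99999482e-01,  1.24858083e-04,  1.01053289e-03,
         1.56109108e+00],
       [-3.87554181e-04,  9.64425854e-01,  2.64353214e-01,
        -6.75444112e+01],
       [ 0.00000000e+00,  0.00000000e+00,  0.00000000e+00,
         1.00000000e+00]])}
```

View pics/scene0.png

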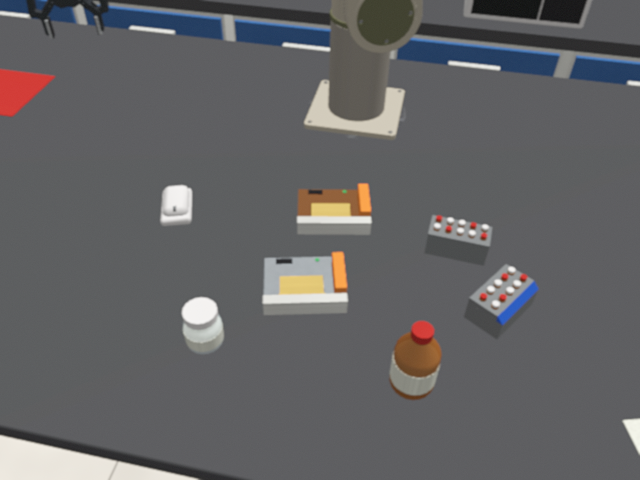

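View pics/top0.png

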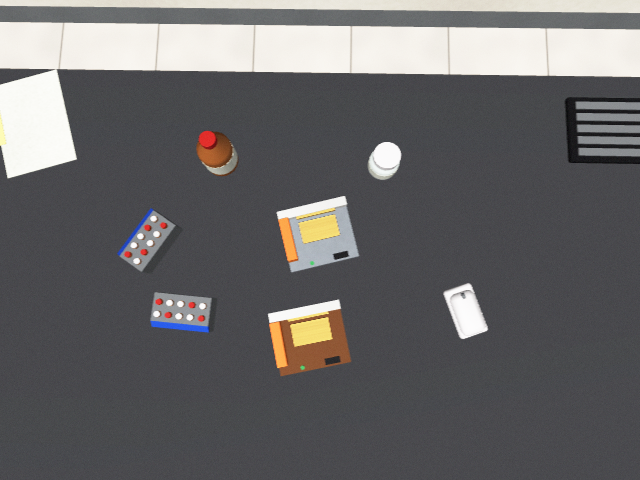

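Candidates for the tray are the grey blocks at top (181,312) / scene (460,237) and top (147,240) / scene (502,297). Scene-left and top-right are the robot's right, so I choose the first. Its blue edge is on the robot side, which matches the 50° rule. The dock is the grey one at top (318,235); the brown one at (310,340) is the decoy. The bottle is at (217,150), the jar at (384,160) and the mouse at (465,311).

```bash
cat > h.py <<'E'
from bench import r
import numpy as np, cv2
from scipy.spatial.transform import Rotation as R
def cam(n,s=None):
    c=r.get_calibration(n); f=240/np.tan(np.radians(c["fovy"]/2))
    if n=="wrist":
        T=np.eye(4);T[:3,:3]=R.from_euler("xyz",s["tcp_rot"],degrees=True).as_matrix();T[:3,3]=s["tool_pos"]
        T=T@c["tool_from_camera"]
    else:
        T=np.eye(4);T[:3,:3]=R.from_euler("xyz",c["attitude"],degrees=True).as_matrix();T[:3,3]=c["position"]
    return f,c["cx"],c["cy"],T
def onplane(C,uv,z):
    f,cx,cy,T=C; uv=np.atleast_2d(uv).astype(float)
    d=np.c_[(uv[:,0]-cx)/f,(uv[:,1]-cy)/f,np.ones(len(uv))]@T[:3,:3].T
    return T[:3,3]+d*((z-T[2,3])/d[:,2])[:,None]
def cloud(C,d):
    f,cx,cy,T=C; v,u=np.indices(d.shape)
    P=np.stack([(u-cx)/f*d,(v-cy)/f*d,d],-1)
    return P@T[:3,:3].T+T[:3,3]
def mask(p,name):
    h=cv2.cvtColor(p,cv2.COLOR_RGB2HSV)
    lo,hi={"blue":((105,150,60),(130,255,255)),"orange":((5,200,190),(16,255,255)),"brass":((18,90,150),(32,255,255))}[name]
    return cv2.inRange(h,lo,hi)
def rects(m,amin=60):
    cs,_=cv2.findContours(m,cv2.RETR_EXTERNAL,cv2.CHAIN_APPROX_NONE)
    return [(cv2.contourArea(c),cv2.boxPoints(cv2.minAreaRect(c))) for c in cs if cv2.contourArea(c)>amin]
def world_rect(pts):
    (c,(w,h),a)=cv2.minAreaRect(pts[:,:2].astype(np.float32))
    b=cv2.boxPoints((c,(w,h),a)); e=b[1]-b[0],b[2]-b[1]
    L=max(e,key=np.linalg.norm); return np.round(c,1),sorted(np.round([w,h],1)),round(np.degrees(np.arctan2(L[1],L[0])),1)
E
python3 - <<'E'
from h import *
z=np.load("pics/top0.npz");p,d=z["p"],z["d"];C=cam("top");P=cloud(C,d)
for n,zz in(("blue",44),("orange",44),("brass",17)):
    for a,b in rects(mask(p,n)): print(n,a,b.mean(0).round(),world_rect(onplane(C,b,zz)))
for n,(u0,v0,u1,v1),(z0,z1) in(("tray",(145,285,220,340),(44,54)),("tray2",(110,200,185,280),(44,54)),("fence",(270,190,355,260),(25,35)),("block",(270,190,355,275),(39,49)),("bottle",(190,120,250,180),(20,140)),("jar",(360,135,410,185),(20,80)),("mouse",(435,280,495,345),(8,40))):
    m=np.zeros(d.shape,bool);m[v0:v1,u0:u1]=1;m&=(P[...,2]>z0)&(P[...,2]<z1)&(d>0)
    q=P[m];print(n,len(q),q[:,2].mean().round(1),q[:,2].max().round(1),world_rect(q))
print("bench",np.median(P[400:470,100:500,2]))
E
```

```text
blue 287.0 [179. 326.] (array([411.6, 264. ]), [np.float64(11.2), np.float64(113.2)], np.float32(85.5))
blue 125.5 [135. 231.] (array([593.2, 361.8]), [np.float64(6.1), np.float64(109.4)], np.float32(-33.1))
brass 826.5 [311. 331.] (array([405.7,  13.2]), [np.float64(43.4), np.float64(76.6)], np.float32(-77.6))
brass 751.5 [319. 229.] (array([609.8,   1.4]), [np.float64(44.1), np.float64(75.5)], np.float32(-75.3))
brass 74.0 [315. 213.] (array([640.9,   9.3]), [np.float64(6.4), np.float64(79.2)], np.float32(-75.3))
tray 1486 49.5 54.0 (array([440.8, 262. ]), [np.float64(61.6), np.float64(111.3)], np.float32(85.4))
tray2 1369 49.7 54.0 (array([576. , 337.2]), [np.float64(61.4), np.float64(110.0)], np.float32(-33.1))
fence 735 29.9 34.1 (array([623.1,   4. ]), [np.float64(103.0), np.float64(138.5)], np.float32(-63.7))
block 436 44.0 47.9 (array([584. ,  62.9]), [np.float64(20.0), np.float64(84.9)], np.float32(14.8))
bottle 1320 88.5 133.6 (array([747.8, 204.6]), [np.float64(58.9), np.float64(67.9)], np.float32(-56.6))
jar 901 64.8 79.7 (array([ 743.9, -124.8]), [np.float64(56.3), np.float64(57.1)], np.float32(-65.1))
mouse 1509 24.6 37.8 (array([ 453. , -290.1]), [np.float64(59.3), np.float64(100.0)], np.float32(20.5))
bench -0.10632756562318946
```

```bash
python3 - <<'E'
import cv2
a=cv2.imread("pics/scene0.png")[200:335,410:550];b=cv2.imread("pics/top0.png")[190:345,110:370]
a=cv2.resize(a,None,fx=2.8,fy=2.8);b=cv2.resize(b,(int(260*2.4),int(155*2.4)))
import numpy as np
o=np.zeros((600,800,3),np.uint8);o[:]=0;b=cv2.resize(b,(370,220));o[:a.shape[0],:a.shape[1]]=a;o[:220,400:770]=b
cv2.imwrite("pics/crop1.png",o[:400])
E
```

```text
(no output)
```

View pics/crop1.png

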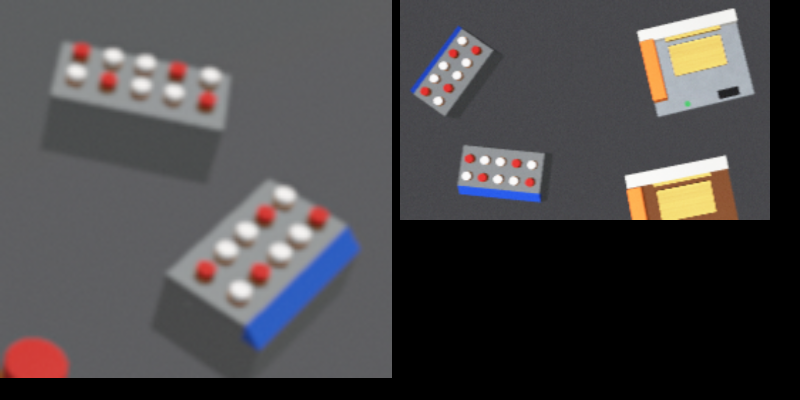

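```bash
cat >> h.py <<'E'
def delta(target,yaw):
    """shift in tool axes to world TCP target, turn so that tool y points along world yaw (mod 180)"""
    s=r.sense();M=R.from_euler("xyz",s["tcp_rot"],degrees=True).as_matrix()
    a=np.degrees(np.arctan2(M[1,1],M[0,1])); t=-((yaw-a+90)%180-90)
    print("t",round(s["time"],2),"tcp",s["tool_pos"].round(1),"tooly yaw",a.round(2),"toolx",M[:,0].round(4),"F",s["ft_force"].round(1),"gap",s["finger_gap"].round(1),"j6",s["joint_pos"][5].round(1))
    print("shift",(M.T@(np.array(target)-s["tool_pos"])).round(1),"turn",t.round(2)); return M
E
python3 - <<'E'
from h import *
print(delta([438,262,200],-4.5).round(3))
E
```

```text
Traceback (most recent call last):
  File "h.py", line 35, in delta
    print("t",round(s["time"],2),"tcp",s["tool_pos"].round(1),"tooly yaw",a.round(2),"toolx",M[:,0].round(4),"F",s["ft_force"].round(1),"gap",s["finger_gap"].round(1),"j6",s["joint_pos"][5].round(1))
                                                                                                                                              ^^^^^^^^^^^^^^^^^^^^^
AttributeError: 'float' object has no attribute 'round'
```

```bash
sed -i 's/s\["finger_gap"\].round(1)/round(s["finger_gap"],1)/' h.py
python3 - <<'E'
from h import *
print(delta([438,262,200],-4.5).round(3))
E
```

```text
t 0.1 tcp [ 248.2 -545.7  230.3] tooly yaw -65.55 toolx [-6.0e-04  1.6e-03 -1.0e+00] F [ 0.1 -0.4  0.4] gap 85.0 j6 -4.9
shift [  31.5 -656.6 -507.1] turn -61.05
[[-0.001  0.414 -0.91 ]
 [ 0.002 -0.91  -0.414]
 [-1.    -0.002 -0.   ]]
```

Emit:
move_arm --deltas '[[[0, -47, -36], -4.5], [[0, -94, -72], -9], [[2, -141, -109], -13.5], [[4, -188, -145], -18], [[6, -235, -181], -22.5], [[8, -282, -217], -27], [[10, -329, -254], -31.5], [[12, -376, -290], -36], [[14, -423, -326], -40.5], [[16, -470, -362], -45], [[18, -517, -399], -49.5], [[20, -564, -435], -54]]' --jaw 1 --squeeze 35

```text
time: 1.6
tool_pos: [410.7, 149.9, 211.2]
tcp_rot: [-164.5, 89.9, 94.1]
ft_force: [1.4, 0.1, 0.3]
finger_gap: 85.3
```

```bash
python3 - <<'E'
from h import *
delta([438,262,200],-4.5)
E
```

```text
t 1.6 tcp [410.7 149.9 211.2] tooly yaw -11.37 toolx [-1.0e-04  1.5e-03 -1.0e+00] F [1.4 0.1 0.3] gap 85.3 j6 24.6
shift [  11.4    4.7 -115.2] turn -6.87
```

Emit:
move_arm --deltas '[[[5, 2, -50], -4], [[11, 5, -95], -7], [[11, 5, -115], -7], [[11, 5, -115], -7], [[11, 5, -115], -7]]'

```text
time: 2.22
tool_pos: [438.2, 260.6, 200.4]
tcp_rot: [-155.2, 90.0, 110.4]
ft_force: [0.8, -0.3, -0.2]
finger_gap: 85.3
```

```bash
python3 - <<'E'
from h import *
s=r.sense();p,d=r.snapshot("wrist");C=cam("wrist",s);P=cloud(C,d)
delta([438,262,100],-4.5)
cv2.imwrite("pics/w1.png",p[:,:,::-1]);np.savez("pics/w1.npz",p=p,d=d)
for a,b in rects(mask(p,"blue")): print(a,b.mean(0).round(),world_rect(onplane(C,b,44)))
m=(P[...,2]>46)&(P[...,2]<53)&(d>0)
m=cv2.morphologyEx(m.astype(np.uint8),cv2.MORPH_CLOSE,np.ones((9,9)))
for a,b in rects(m,500): print(a,b.mean(0).round(),world_rect(onplane(C,b,50)))
E
```

```text
t 2.27 tcp [438.3 260.5 200.6] tooly yaw -4.46 toolx [ 0.      0.0011 -1.    ] F [-0.8 -0.5  0.2] gap 85.1 j6 29.4
shift [100.6  -0.4  -1.4] turn 0.04
1858.5 [541.  44.] (array([594.2, 362.3]), [np.float64(10.3), np.float64(112.8)], np.float32(-31.6))
12375.5 [322. 212.] (array([443.9, 262. ]), [np.float64(62.8), np.float64(109.9)], np.float32(85.6))
15403.5 [514.  87.] (array([576.1, 336.4]), [np.float64(61.2), np.float64(116.6)], np.float32(-34.8))
```

View pics/w1.png

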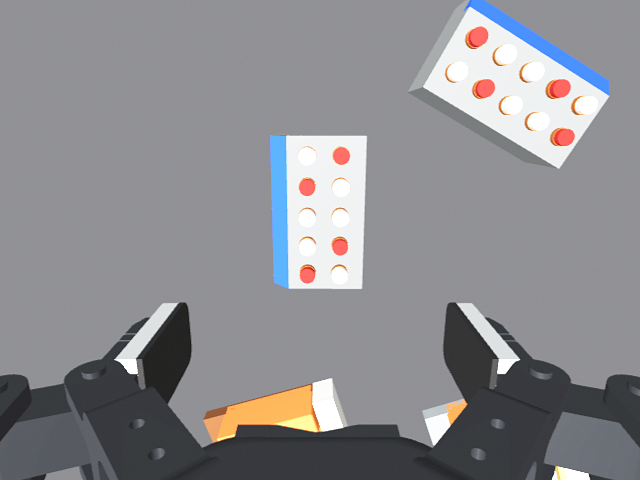

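The wrist view shows the chosen tray at (320,212) with its blue edge on the left. The fingers straddle its line, and the decoy sits clear at (515,85).

```bash
python3 - <<'E'
from h import *
s=r.sense();C=cam("wrist",s)
q=onplane(C,[(287,136),(366.5,136),(363,289),(288.5,289)],50)
b=onplane(C,[(270.5,136),(274.5,281)],38)
print(q.round(1),b.round(1))
l=(q[0]+q[3])/2;R_=(q[1]+q[2])/2;print(np.linalg.norm(q[1]-q[0]),np.linalg.norm(q[2]-q[1]),np.linalg.norm(q[3]-q[0]))
for a,c in((q[3],q[0]),(q[2],q[1]),(b[1],b[0])): print(np.degrees(np.arctan2(*(c-a)[[1,0]])))
t=np.radians(-4.5);x=np.array([np.cos(t),np.sin(t)])
print("centre from +x edge",R_[:2]-33*x,"from top-left",l[:2]+21*x,"from blue low",b.mean(0)[:2]+33*x)
E
```

```text
[[424.1 317.9  50. ]
 [477.3 313.8  50. ]
 [469.6 204.   50. ]
 [414.7 208.3  50. ]] [[411.8 318.5  38. ]
 [403.4 210.8  38. ]]
53.33335990862331 110.06160575460865 110.0634031736047
85.07044848210809
85.9776706558529
85.52984561314284
centre from +x edge [440.55248532 261.50367895] from top-left [440.34402069 261.46373067] from blue low [440.48752368 262.08358471]
```

Emit:
move_arm --deltas '[[[50, 2, -1.5], 0], [[100, 2, -1.5], 0], [[150, 2, -1.5], 0], [[180, 2, -1.5], 0], [[190.5, 2, -1.5], 0], [[190.5, 2, -1.5], 0], [[190.5, 2, -1.5], 0]]'

```text
time: 3.15
tool_pos: [442.0, 262.4, 12.0]
tcp_rot: [134.1, 89.8, 39.6]
ft_force: [-0.6, 0.3, 0.4]
finger_gap: 85.2
```

Emit:
move_arm --deltas '[[[0, 0, 0], 0], [[0, 0, 0], 0], [[0, 0, 0], 0], [[0, 0, 0], 0], [[0, 0, 0], 0], [[0, 0, 0], 0]]' --jaw -1 --squeeze 30

```text
time: 3.9
tool_pos: [443.1, 263.0, 13.9]
tcp_rot: [128.3, 89.6, 33.9]
ft_force: [-1.7, -1.9, 6.5]
finger_gap: 65.6
```

```bash
python3 - <<'E'
from h import *
delta([440.5,261.7,10],-4.5)
E
```

```text
t 3.9 tcp [443.1 263.   13.9] tooly yaw -4.49 toolx [ 0.0052  0.0035 -1.    ] F [-1.7 -1.9  6.5] gap 65.6 j6 29.4
shift [ 3.8 -2.5  1.6] turn 0.01
```

Emit:
move_arm --deltas '[[[-5, 0, 0], 0], [[-15, 0, 0], 0], [[-30, 0, 0], 0], [[-50, 0, 0], 0], [[-70, 0, 0], 0], [[-85, 0, 0], 0], [[-90, 0, 0], 0], [[-90, 0, 0], 0]]'

```text
time: 4.9
tool_pos: [442.7, 262.8, 104.0]
tcp_rot: [128.0, 89.6, 33.6]
ft_force: [0.0, 0.6, -3.5]
finger_gap: 64.9
```

```bash
python3 - <<'E'
from h import *
s=r.sense();p,d=r.snapshot("wrist");cv2.imwrite("pics/w2.png",p[:,:,::-1])
delta([605,30,115],14.7)
E
```

```text
t 4.95 tcp [442.4 262.6 103.4] tooly yaw -4.48 toolx [ 0.0045  0.0032 -1.    ] F [-0.7 -1.4 -2.6] gap 65.4 j6 29.4
shift [-11.6 180.4 219.1] turn -19.18
```

View pics/w2.png

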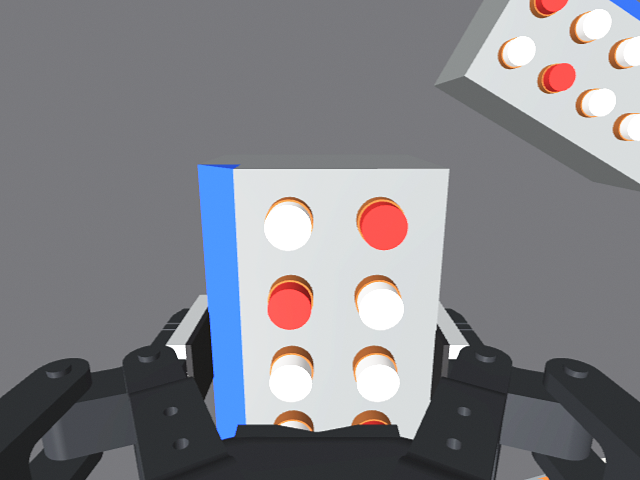

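```bash
python3 - <<'E'
from h import *
s=r.sense();C=cam("wrist",s)
q=onplane(C,[(233.5,169),(449,169)],s["tool_pos"][2]-14+50)
print(q.round(1),"w",np.linalg.norm(q[1]-q[0]))
t=np.radians(-4.5);Rz=np.array([[np.cos(t),-np.sin(t)],[np.sin(t),np.cos(t)]])
rel=(q[:,:2]-s["tool_pos"][:2])@Rz
print("corner rel tcp in tray axes (expect -21,55 / 33,55)",rel.round(1))
# dock
t=np.radians(14.75);D=np.array([[np.cos(t),-np.sin(t)],[np.sin(t),np.cos(t)]]);seat=np.array([609.8,1.4])
for o in((-10,-20),(-10,-2)):
    print(o,(seat+D@np.array(o)).round(1))
E
```

```text
[[427.3 318.1 139.4]
 [480.7 313.9 139.4]] w 53.57906087753488
corner rel tcp in tray axes (expect -21,55 / 33,55) [[-19.4  54.1]
 [ 34.2  54.1]]
(-10, -20) [605.2 -20.5]
(-10, -2) [600.6  -3.1]
```

Emit:
move_arm --deltas '[[[-4, 8, 12], -1], [[-8, 30, 45], -3], [[-11, 58, 86], -6], [[-11, 88, 130], -9.5], [[-11, 118, 174], -13], [[-11, 145, 214], -16], [[-11, 167, 246], -18.2], [[-11, 180, 265], -19.2], [[-11, 183, 269], -19.2], [[-11, 183, 269], -19.2], [[-11, 183, 269], -19.2]]'

```text
time: 6.32
tool_pos: [603.1, -18.9, 113.8]
tcp_rot: [120.2, 89.7, 44.9]
ft_force: [-0.2, 0.4, -2.8]
finger_gap: 65.5
```

```bash
python3 - <<'E'
from h import *
s=r.sense();p,d=r.snapshot("wrist");cv2.imwrite("pics/w3.png",p[:,:,::-1])
delta([603.7,-20,40],14.75);C=cam("wrist",s);P=cloud(C,d)
for a,b in rects(mask(p,"orange")): print(a,b.mean(0).round(),world_rect(onplane(C,b,44)))
E
```

```text
t 6.38 tcp [603.2 -18.9 114. ] tooly yaw 14.77 toolx [ 0.0039  0.0034 -1.    ] F [-0.1 -0.2 -2.6] gap 65.4 j6 -21.6
shift [74.  -0.1  1.4] turn 0.02
```

View pics/w3.png

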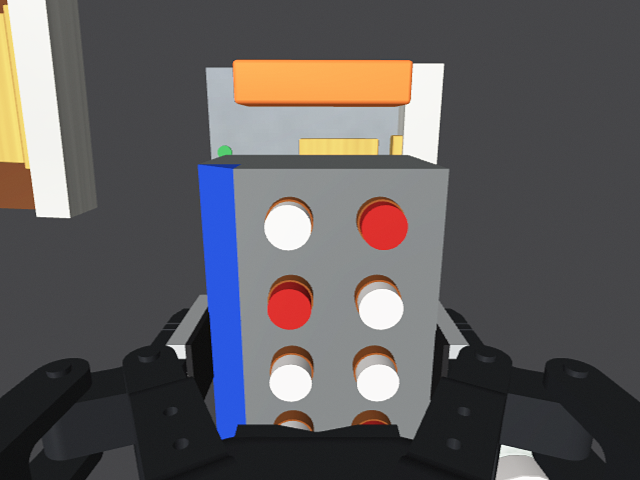

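```bash
python3 - <<'E'
from h import *
s=r.sense();C=cam("wrist",s)
t=np.radians(14.75);D=np.array([[np.cos(t),-np.sin(t)],[np.sin(t),np.cos(t)]]);seat=np.array([609.8,1.4])
L=lambda uv,z:((onplane(C,uv,z)[:,:2]-seat)@D).round(1)
print("block near edge (y 55)",L([(236,102),(409,102)],44)); print("block far (75)",L([(236,61),(408,61)],44))
print("fence right edge (x 51)",L([(444,66),(437,160)],30)); print("fence inner(33)",L([(403.5,128),(403.5,108)],30))
print("plate end (y38) x+-22",L([(299,139),(378,139)],17)); print("tcp",((s["tool_pos"][:2]-seat)@D).round(1))
E
```

```text
block near edge (y 55) [[-48.8  56.2]
 [ 33.7  56.3]]
block far (75) [[-47.9  74.4]
 [ 32.1  74.5]]
fence right edge (x 51) [[53.1 74. ]
 [53.1 27.8]]
fence inner(33) [[34.5 44.1]
 [34.  54. ]]
plate end (y38) x+-22 [[-20.   38.1]
 [ 23.4  38.1]]
tcp [-11.6 -18. ]
```

Emit:
move_arm --deltas '[[[15, 0, -5], 0], [[35, 0, -10], 0], [[55, 0, -14], 0], [[70, 0, -14], 0], [[78, 0, -14], 0], [[80, 0, -14], 0], [[80, 0, -14], 0]]'

```text
time: 7.25
tool_pos: [600.5, -5.3, 34.5]
tcp_rot: [110.0, 89.7, 34.7]
ft_force: [1.1, -0.5, -2.9]
finger_gap: 65.5
```

Emit:
move_arm --deltas '[[[0, 0, -1], 0], [[0, 0, -2], 0], [[0, 0, -3], 0], [[0, 0, -3], 0]]'

```text
time: 7.75
tool_pos: [599.7, -2.3, 34.6]
tcp_rot: [109.1, 89.7, 33.9]
ft_force: [0.2, 0.0, -2.8]
finger_gap: 65.7
```

```bash
cat >> h.py <<'E'
def dock(s):
    t=np.radians(14.75);D=np.array([[np.cos(t),-np.sin(t)],[np.sin(t),np.cos(t)]])
    f=s["ft_force"]; print("dock tcp",((s["tool_pos"][:2]-[609.8,1.4])@D).round(1),"z",round(s["tool_pos"][2],1),"F dock",(f[:2]@D).round(1),round(f[2],1))
E
python3 - <<'E'
from h import *
delta([600,-4,31],14.75);dock(r.sense())
E
```

```text
t 7.75 tcp [599.7  -2.3  34.6] tooly yaw 14.77 toolx [ 0.005   0.0033 -1.    ] F [ 0.2  0.  -2.8] gap 65.7 j6 -20.1
shift [ 3.6 -0.2  1.7] turn 0.02
dock tcp [-10.7  -1. ] z 34.6 F dock [0.2 0. ] -2.8
```

Not touching yet; creep on in +y.

Emit:
move_arm --deltas '[[[0, 0, -0.7], 0], [[0, 0, -1.4], 0], [[0, 0, -1.4], 0]]'

```text
time: 8.12
tool_pos: [599.3, -0.9, 34.6]
tcp_rot: [109.8, 89.7, 34.6]
ft_force: [0.2, 0.2, -2.9]
finger_gap: 65.7
```

Emit:
move_arm --deltas '[[[0, 0, -0.7], 0], [[0, 0, -1.4], 0], [[0, 0, -1.4], 0]]'

```text
time: 8.5
tool_pos: [599.0, 0.4, 34.6]
tcp_rot: [108.5, 89.7, 33.3]
ft_force: [-0.0, -0.4, -2.7]
finger_gap: 65.4
```

```bash
python3 - <<'E'
from h import *
dock(r.sense())
E
```

```text
dock tcp [-10.7   1.8] z 34.6 F dock [-0.1 -0.3] -2.7
```

Emit:
move_arm --deltas '[[[0, 0, -0.6], 0], [[0, 0, -1.2], 0], [[0, 0, -1.2], 0]]'

```text
time: 8.88
tool_pos: [598.9, 0.5, 34.8]
tcp_rot: [93.0, 89.7, 17.8]
ft_force: [1.0, -5.9, -2.7]
finger_gap: 65.6
```

Emit:
move_arm --deltas '[[[0, 0, -0.6], 0], [[0, 0, -1.2], 0], [[0, 0, -1.2], 0]]'

```text
time: 9.25
tool_pos: [598.9, 0.6, 35.0]
tcp_rot: [76.1, 89.7, 0.8]
ft_force: [0.9, -7.7, -3.3]
finger_gap: 65.3
```

```bash
python3 - <<'E'
from h import *
dock(r.sense())
E
```

```text
dock tcp [-10.8   2. ] z 35.0 F dock [-1.  -7.7] -3.3
```

Emit:
move_arm --deltas '[[[1, 0, 0], 0], [[2, 0, 0], 0], [[3, 0, 0], 0], [[3, 0, 0], 0]]'

```text
time: 9.75
tool_pos: [599.1, 0.5, 32.0]
tcp_rot: [75.1, 89.6, -0.2]
ft_force: [1.7, -3.8, -2.0]
finger_gap: 65.3
```

Emit:
move_arm --deltas '[[[0.7, 0, 0], 0], [[1.3, 0, 0], 0], [[1.3, 0, 0], 0]]'

```text
time: 10.12
tool_pos: [599.2, 0.5, 30.9]
tcp_rot: [74.8, 89.6, -0.5]
ft_force: [0.4, -3.7, -0.4]
finger_gap: 65.7
```

```bash
python3 - <<'E'
from h import *
dock(r.sense())
E
```

```text
dock tcp [-10.5   1.8] z 30.9 F dock [-0.6 -3.6] -0.4
```

Emit:
move_arm --deltas '[[[0.5, 0, 0], 0], [[0.5, 0, 0], 0]]'

```text
time: 10.38
tool_pos: [599.3, 0.5, 30.8]
tcp_rot: [74.9, 89.6, -0.4]
ft_force: [-1.3, -4.0, 3.8]
finger_gap: 65.0
```

Emit:
move_arm --deltas '[[[0, 0, 0], 0], [[0, 0, 0], 0], [[0, 0, 0], 0], [[0, 0, 0], 0], [[0, 0, 0], 0]]' --jaw 1

```text
time: 11.0
tool_pos: [599.3, 0.5, 30.7]
tcp_rot: [75.2, 89.6, -0.1]
ft_force: [0.4, -0.6, -0.7]
finger_gap: 85.5
```

Emit:
move_arm --deltas '[[[-20, 0, 0], 0], [[-50, 0, 0], 0], [[-90, 0, 0], 0], [[-130, 0, 0], 0], [[-150, 0, 0], 0], [[-150, 0, 0], 0]]'

```text
time: 11.75
tool_pos: [599.6, 0.5, 183.1]
tcp_rot: [73.6, 89.4, -1.7]
ft_force: [0.2, 0.9, -0.4]
finger_gap: 85.3
```

```bash
python3 - <<'E'
from h import *
dock(r.sense());s=r.sense();p,d=r.snapshot("wrist");p2,d2=r.snapshot("scene")
delta([600,0,180],14.75)
a=cv2.resize(p2[220:340,230:370],(400,343));o=np.zeros((480,800,3),np.uint8);o[:,:]=0
o[:360,:400]=cv2.resize(p[:,:],(400,300))[:300].repeat(1,0) if 0 else cv2.copyMakeBorder(cv2.resize(p,(400,300)),0,60,0,0,cv2.BORDER_CONSTANT)
o[:343,400:]=a; cv2.imwrite("pics/w4.png",o[:345,:,::-1]);np.savez("pics/w4.npz",p=p,d=d)
E
```

```text
dock tcp [-10.1   1.7] z 183.1 F dock [0.4 0.8] -0.4
t 11.85 tcp [597.6   0.6 179.4] tooly yaw 14.74 toolx [ 5.1e-03  2.0e-04 -1.0e+00] F [ 0.1  0.1 -0.7] gap 85.6 j6 -19.6
shift [-0.6  2.2  1.2] turn -0.01
```

View pics/w4.png

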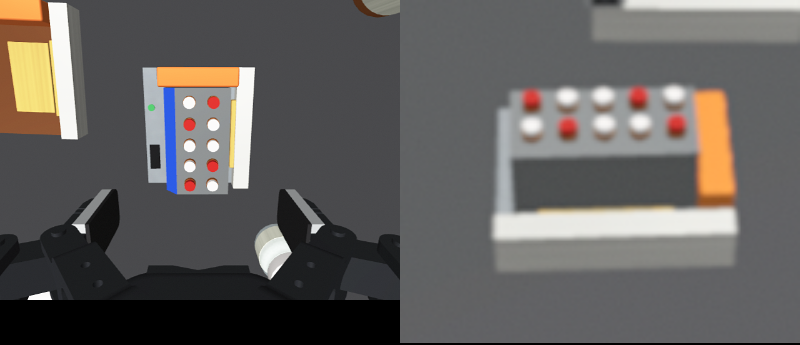

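The tray stands level in the dock against the stop, with the blue edge away from the fence. Next I shut the gripper, turn it 90° and go to the −x side for a 45° push.

Emit:
move_arm --deltas '[[[0, -10, 0], -10], [[0, -25, 0], -20], [[0, -40, 0], -30], [[0, -47, 0.5], -40], [[0, -47, 0.5], -50], [[0, -47, 0.5], -60], [[0, -47, 0.5], -70], [[0, -47, 0.5], -80], [[20, -47, 0.5], -88], [[40, -47, 0.5], -90], [[60, -47, 0.5], -90], [[60, -47, 0.5], -90]]' --jaw -1

```text
time: 13.35
tool_pos: [550.4, -11.6, 115.8]
tcp_rot: [105.2, 89.9, 119.8]
ft_force: [0.1, 0.3, 0.2]
finger_gap: -0.2
```

```bash
python3 - <<'E'
from h import *
s=r.sense();dock(s)
M=delta([600,0,180],14.75+90);print(M.round(3))
p,d=r.snapshot("wrist");cv2.imwrite("pics/w5.png",p[:,:,::-1])
E
```

```text
dock tcp [-60.7   2.6] z 115.8 F dock [0.2 0.3] 0.2
t 13.35 tcp [550.4 -11.6 115.8] tooly yaw 104.63 toolx [-4.e-04  8.e-04 -1.e+00] F [0.1 0.3 0.2] gap -0.2 j6 -111.2
shift [-64.2  -1.3  50.9] turn -0.12
[[-0.    -0.253  0.968]
 [ 0.001  0.968  0.253]
 [-1.     0.001 -0.   ]]
```

View pics/w5.png

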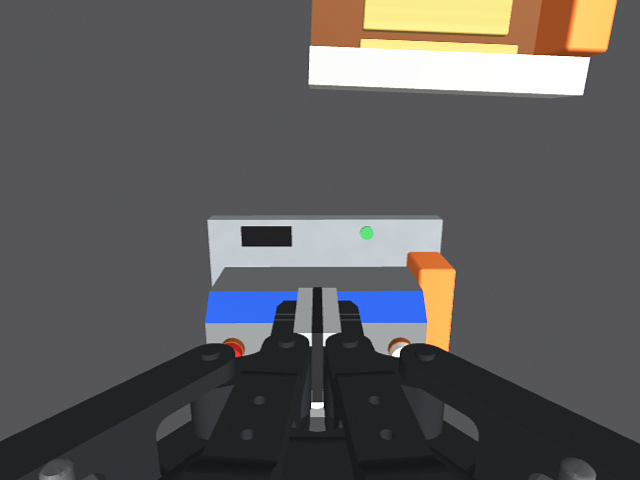

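The bevel is at rows 290–323, columns 206–427, with the shut fingertips centred above it at column 318. I check the bevel position by ray.

```bash
python3 - <<'E'
from h import *
s=r.sense();C=cam("wrist",s)
t=np.radians(14.75);D=np.array([[np.cos(t),-np.sin(t)],[np.sin(t),np.cos(t)]])
L=lambda uv,z:((onplane(C,uv,z)[:,:2]-[609.8,1.4])@D).round(1)
print("bevel top edge",L([(206,322.5),(427,322.5)],67),"low edge",L([(208,290.5),(424,290.5)],55))
E
```

```text
bevel top edge [[-28.9 -54.7]
 [-28.8  55.3]] low edge [[-41.  -55.8]
 [-40.9  55.9]]
```

Emit:
move_arm --deltas '[[[15, 0, 0], 0], [[30, 0, 1], 0], [[40, 0, 1], 0], [[40, 0, 1], 0], [[40, 0, 1], 0]]'

```text
time: 14.02
tool_pos: [552.8, -11.5, 77.9]
tcp_rot: [-4.9, 89.8, 9.8]
ft_force: [0.1, 0.0, 0.1]
finger_gap: -0.4
```

Emit:
move_arm --deltas '[[[4, 0, 2.5], 0], [[7, 0, 5.5], 0], [[10, 0, 8.5], 0], [[10, 0, 8.5], 0]]'

```text
time: 14.52
tool_pos: [561.1, -9.2, 67.5]
tcp_rot: [-0.9, 89.9, 13.7]
ft_force: [-0.1, -0.2, -0.5]
finger_gap: -0.2
```

Emit:
move_arm --deltas '[[[1, 0, 1], 0], [[2, 0, 2], 0], [[3, 0, 3], 0], [[3, 0, 3], 0]]'

```text
time: 15.02
tool_pos: [564.0, -8.4, 64.5]
tcp_rot: [-0.5, 89.9, 14.2]
ft_force: [0.9, 0.7, 0.8]
finger_gap: 0.1
```

```bash
python3 - <<'E'
from h import *
dock(r.sense())
E
```

```text
dock tcp [-46.8   2.1] z 64.5 F dock [1.  0.5] 0.8
```

Emit:
move_arm --deltas '[[[1, 0, 1], 0], [[2, 0, 2], 0], [[3, 0, 3], 0], [[3, 0, 3], 0]]'

```text
time: 15.52
tool_pos: [566.9, -7.7, 61.6]
tcp_rot: [-1.8, 89.9, 12.9]
ft_force: [-1.6, 0.4, 3.0]
finger_gap: 0.0
```

Emit:
move_arm --deltas '[[[1, 0, 1], 0], [[2, 0, 2], 0], [[2, 0, 2], 0]]'

```text
time: 15.9
tool_pos: [569.1, -7.2, 59.7]
tcp_rot: [-5.9, 89.9, 8.8]
ft_force: [-1.6, -0.4, 4.6]
finger_gap: -0.3
```

```bash
python3 - <<'E'
from h import *
dock(r.sense())
E
```

```text
dock tcp [-41.6   2. ] z 59.7 F dock [-1.6  0. ] 4.6
```

Emit:
move_arm --deltas '[[[0.6, 0, 1], 0], [[1.2, 0, 2], 0], [[1.2, 0, 2], 0]]'

```text
time: 16.27
tool_pos: [571.1, -6.7, 58.5]
tcp_rot: [-6.8, 89.9, 7.9]
ft_force: [-1.5, -0.6, 4.8]
finger_gap: 0.1
```

```bash
python3 - <<'E'
from h import *
s=r.sense();dock(s);p,d=r.snapshot("wrist");p2,_=r.snapshot("scene")
o=np.hstack([cv2.resize(p,(400,300)),cv2.resize(p2[230:335,230:370],(400,300))]);cv2.imwrite("pics/w6.png",o[:,:,::-1])
E
```

```text
dock tcp [-39.5   2. ] z 58.5 F dock [-1.6 -0.2] 4.8
```

View pics/w6.png

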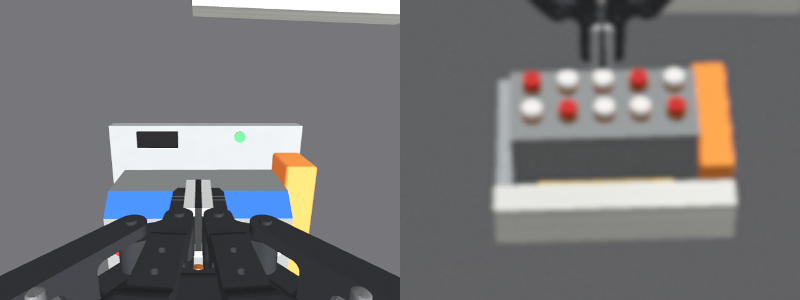

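The tray is still level, with the finger on mid-bevel. Some gap to the fence remains, so I press on.

Emit:
move_arm --deltas '[[[0.7, 0, 1], 0], [[1.4, 0, 2], 0], [[1.4, 0, 2], 0]]'

```text
time: 16.75
tool_pos: [572.7, -6.3, 57.1]
tcp_rot: [-3.9, 89.9, 10.7]
ft_force: [-3.4, -1.0, 4.9]
finger_gap: 0.3
```

Emit:
move_arm --deltas '[[[0.7, 0, 1], 0], [[1.4, 0, 2], 0], [[1.4, 0, 2], 0]]'

```text
time: 17.12
tool_pos: [574.7, -5.9, 56.9]
tcp_rot: [-18.1, 89.9, -3.5]
ft_force: [-9.2, -0.2, 15.0]
finger_gap: -0.5
```

```bash
python3 - <<'E'
from h import *
dock(r.sense())
E
```

```text
dock tcp [-35.8   1.8] z 56.9 F dock [-8.9  2.1] 15.0
```

```bash
python3 - <<'E'
from h import *
p,d=r.snapshot("wrist");p2,_=r.snapshot("scene");p3,_=r.snapshot("top");dock(r.sense())
o=np.hstack([cv2.resize(p2[230:335,230:370],(400,300),interpolation=2),cv2.resize(p3[190:280,265:385],(400,300),interpolation=2)]);cv2.imwrite("pics/w7.png",o[:,:,::-1])
a=cv2.inRange(cv2.cvtColor(p2[230:335,230:370],cv2.COLOR_RGB2HSV),(18,90,120),(32,255,255));print("brass px scene",(a>0).sum(),"top",(mask(p3[190:260,265:385],"brass")>0).sum())
C=cam("wrist",r.sense());P=cloud(C,d);np.savez("pics/w7.npz",P=P,p=p)
E
```

```text
dock tcp [-35.8   1.9] z 56.9 F dock [-8.   0.7] 15.6
brass px scene 0 top 0
```

View pics/w7.png

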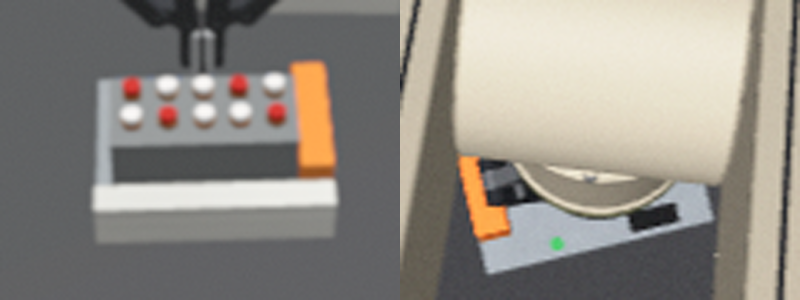

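```bash
python3 - <<'E'
from h import *
t=np.radians(14.75);D=np.array([[np.cos(t),-np.sin(t)],[np.sin(t),np.cos(t)]])
C=cam("scene");Pm=[]
for i in range(4):
    p,d=r.snapshot("scene");Pm.append(d)
d=np.median(Pm,0);P=cloud(C,d);Q=P.copy();Q[...,:2]=(P[...,:2]-[609.8,1.4])@D
hsv=cv2.cvtColor(p,cv2.COLOR_RGB2HSV)
g=(hsv[...,1]<50)&(d>0)
def plane(m,n):
    q=Q[m];A=np.c_[q[:,0],q[:,1],np.ones(len(q))];c=np.linalg.lstsq(A,q[:,2],rcond=None)[0];print(n,len(q),"z0",c[2].round(1),"tilt deg",np.degrees(c[:2]).round(2),"x",np.percentile(q[:,0],[2,98]).round(1),"y",np.percentile(q[:,1],[2,98]).round(1))
x,y,z=Q[...,0],Q[...,1],Q[...,2]
plane(g&(abs(z-63)<4)&(x>0)&(x<32)&(abs(y)<52),"tray top")
plane((abs(z-30)<5)&(x>34)&(x<54)&(abs(y)<50),"fence top")
plane((abs(z-44)<4)&(x>-30)&(x<28)&(y>57)&(y<76),"block top")
f=(z>36)&(z<56)&(x>22)&(x<44)&(abs(y)<48);q=Q[f];print("tray face x",np.median(q[:,0]).round(1),len(q))
A=np.c_[q[:,1],q[:,2],np.ones(len(q))];print("face slopes deg",np.degrees(np.linalg.lstsq(A,q[:,0],rcond=None)[0][:2]).round(2))
f=(z>17)&(z<26)&(x>-70)&(x<-40);dock(r.sense())
E
```

```text
tray top 654 z0 60.8 tilt deg [-0.27  0.04] x [ 0.4 31.4] y [-50.5  49.9]
fence top 558 z0 30.8 tilt deg [-3.16 -0.04] x [34.7 52.5] y [-46.9  48.1]
block top 239 z0 42.0 tilt deg [-0.19  0.44] x [-27.7  26.9] y [59.3 75.7]
tray face x 31.0 471
face slopes deg [-0.03 -0.03]
dock tcp [-35.8   1.9] z 56.9 F dock [-9.2  1.4] 15.4
```

```bash
python3 - <<'E'
from h import *
t=np.radians(14.75);D=np.array([[np.cos(t),-np.sin(t)],[np.sin(t),np.cos(t)]])
C=cam("scene");p,_=r.snapshot("scene")
d=np.median([r.snapshot("scene")[1] for i in range(4)],0);Q=cloud(C,d);Q[...,:2]=(Q[...,:2]-[609.8,1.4])@D
x,y,z=Q[...,0],Q[...,1],Q[...,2]
f=(z>8)&(z<24)&(x>40)&(x<60)&(abs(y)<45);print("fence outer face x (true 51)",np.median(x[f]).round(1),f.sum())
g=(abs(z-61)<2.5)&(x>0)&(x<28)&(abs(y)<70);print("tray top y",np.percentile(y[g],[0.5,99.5]).round(1))
b=(abs(z-42)<2)&(x>0)&(x<28)&(y>45)&(y<85);print("block y",np.percentile(y[b],[0.5,99.5]).round(1));dock(r.sense())
E
```

```text
fence outer face x (true 51) 51.6 325
tray top y [-50.8  57.4]
block y [58.8 77.9]
dock tcp [-35.7   1.8] z 57.0 F dock [-8.1  1.3] 16.1
```

Vertical is home: the top is level and matches the block height. The x-depth reading leaves up to 2.6 mm in doubt, so I extend the same push, mostly towards the fence, while watching the force.

Emit:
move_arm --deltas '[[[0.8, 0, 0.8], 0], [[0.8, 0, 1.4], 0], [[0.8, 0, 1.4], 0]]'

```text
time: 18.1
tool_pos: [575.8, -5.7, 57.0]
tcp_rot: [-34.6, 90.0, -19.9]
ft_force: [-8.6, -1.4, 12.9]
finger_gap: -0.3
```

```bash
python3 - <<'E'
from h import *
dock(r.sense())
E
```

```text
dock tcp [-34.7   1.8] z 57.0 F dock [-8.7  0.8] 12.9
```

Emit:
move_arm --deltas '[[[0.8, 0, 0.8], 0], [[0.8, 0, 1.6], 0], [[0.8, 0, 1.6], 0]]'

```text
time: 18.48
tool_pos: [576.9, -5.4, 57.0]
tcp_rot: [-141.5, 90.0, -126.8]
ft_force: [-9.4, -0.8, 14.9]
finger_gap: 0.3
```

```bash
python3 - <<'E'
from h import *
dock(r.sense())
E
```

```text
dock tcp [-33.6   1.8] z 57.0 F dock [-9.3  1.6] 14.9
```

```bash
cat > m.py <<'E'
from h import *
t=np.radians(14.75);D=np.array([[np.cos(t),-np.sin(t)],[np.sin(t),np.cos(t)]])
C=cam("scene");d=np.median([r.snapshot("scene")[1] for i in range(4)],0);Q=cloud(C,d);Q[...,:2]=(Q[...,:2]-[609.8,1.4])@D
x,y,z=Q[...,0],Q[...,1],Q[...,2]
f=(z>36)&(z<56)&(x>22)&(x<44)&(abs(y)<48);print("face x",x[f].mean().round(2))
g=(abs(z-62)<6)&(x>0)&(x<28)&(abs(y)<52);q=Q[g];A=np.c_[q[:,0]-15,q[:,1],np.ones(len(q))];c=np.linalg.lstsq(A,q[:,2],rcond=None)[0];print("top z",c[2].round(2),"tilt",np.degrees(c[:2]).round(2))
dock(r.sense())
E
python3 m.py
```

```text
face x 33.23
top z 61.18 tilt [1.84 0.17]
dock tcp [-33.6   1.8] z 57.0 F dock [-8.7  0.5] 13.8
```

The face moved 2.2 mm with the finger, so it had not been home. I continue until x stalls.

Emit:
move_arm --deltas '[[[0.9, 0, 0.8], 0], [[0.9, 0, 1.6], 0], [[0.9, 0, 1.6], 0]]'

```text
time: 19.05
tool_pos: [577.3, -5.3, 57.0]
tcp_rot: [-177.2, 89.8, -162.6]
ft_force: [-14.2, -1.3, 18.2]
finger_gap: 0.2
```

```bash
python3 m.py
```

```text
face x 33.58
top z 61.21 tilt [2.06 0.08]
dock tcp [-33.2   1.8] z 56.9 F dock [-12.9   2. ] 18.5
```

Emit:
move_arm --deltas '[[[0.9, 0, 1.5], 0], [[0.9, 0, 1.5], 0], [[0.9, 0, 1.5], 0], [[0.9, 0, 1.5], 0], [[0.9, 0, 1.5], 0], [[0.9, 0, 1.5], 0]]'

```text
time: 20.0
tool_pos: [577.3, -5.3, 57.0]
tcp_rot: [179.2, 89.6, -166.1]
ft_force: [-15.3, -1.0, 19.0]
finger_gap: 0.1
```

```bash
python3 m.py; python3 - <<'E'
from h import *
p,_=r.snapshot("wrist");p2,_=r.snapshot("scene");dock(r.sense())
o=np.hstack([cv2.resize(p,(400,300)),cv2.resize(p2[230:335,230:370],(400,300),interpolation=2)]);cv2.imwrite("pics/w8.png",o[:,:,::-1])
E
```

```text
face x 33.57
top z 61.25 tilt [2.07 0.04]
dock tcp [-33.1   1.8] z 57.0 F dock [-15.4   2.1] 19.0
dock tcp [-33.1   1.9] z 57.0 F dock [-15.3   0.6] 20.2
```

View pics/w8.png

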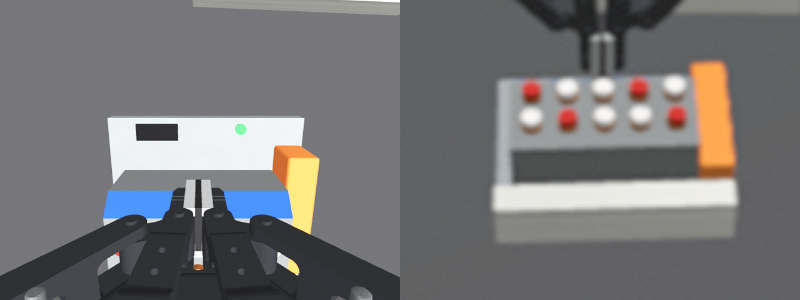

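Further push gives no motion in x or z, the force is steady at about 25 N, and no brass shows. Handing in.

```bash
python3 -c "
from bench import r
print(r.hand_in())"
```

```text
the job is handed in; nothing more can be done
None
```

The tray is pressed home in the grey dock against the fence and bed, and I handed the job in with the shut fingers still holding it there. I gripped it at 30 N, touched its end lightly to the stop block (about 8 N), set it on the lifter plate and let go. I then pushed it in at roughly 45° on the blue edge and did not break contact afterwards.

**Last checks**
- **Against the fence:** the tray face measured 33.6 mm, the same as the fence face. The final extra push moved it in neither direction.
- **Spring parts:** no brass was visible. I judged both flush from the stall and positions; there was no direct reading of the springs.
- **Force and time:** the push was steady at about 25 N (15 N sideways, 19–20 N down). That is above the usual 10–20 N for seating but under the 40 N limit. The clock was at about 20 s.
- **Bystanders:** none of the moves went near the bottle, jar or mouse. I did not measure them again at the end.

**Checks that disagreed**
- **First "home" was wrong:** at about 17 N the tray first looked home, but depth readings showed it about 2.6 mm short of the fence. I extended the same push, mostly towards the fence, until it stalled.
- **Top height and tilt:** the tray top read about 61 mm where 62 was expected, and the stop block's top read 2 mm low too, so I put this down to camera bias. The last script showed a 2° tilt because it included the vial caps. Without them, the earlier fit gave 0.3°; I did not repeat that fit after the final push.
- **End against the stop:** the camera reading showed a gap of about 1 mm, which is within its error.

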